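# Set out four ground parts by diameter for measuring

## Task

Line up the four ground steel parts on the white pads of the inspection rack in order of outside diameter, one to a pad: the thinnest on the pad nearest the micrometer, then each thicker one in turn, the thickest on the pad farthest from it. Each must end up standing upright in the middle of its pad; set them down gently, do not drop or tip any over, and leave the micrometer and the yellow tin where they stand.

Things in the scene. Friction and masses are not known exactly. Their poses are not given: they have to be found in the camera images.
- pin_center (a point): Bare bright ground steel, upright at the start on a low plywood board. The point is on its axis half-way up; z along the axis. The thinnest part: a solid round pin, 28 mm diameter, 46 mm high, about 0.22 kg.
- bush_center (a point): Bare bright ground steel, upright at the start on a low plywood board. The point is on its axis half-way up; z along the axis. The tallest part: a plain long bush (tube), 38 mm outside diameter, 72 mm high, 22 mm bore, about 0.43 kg.
- sleeve_center (a point): Bare bright ground steel, upright at the start on a low plywood board. The point is on its axis half-way up; z along the axis. A sleeve (tube) with two thin dark grooves round it, 48 mm outside diameter, 58 mm high, 32 mm bore, about 0.46 kg.
- spacer_center (a point): Bare bright ground steel, upright at the start on a low plywood board. The point is on its axis half-way up; z along the axis. The thickest and lowest part: a spacer ring, 58 mm outside diameter, 32 mm high, 36 mm bore, about 0.4 kg.
- pad_a_top (a point): One of four equal white nylon discs, 80 mm diameter, standing in a straight row 94 mm apart on a low black rack (92 x 384 mm, 12 mm high); this one is at the left end (+y) of the row as seen from the robot. It is fixed, 5 mm thick. The point is the centre of its flat top; z up; the row runs along y of this frame. The tops of the pads lie 7 mm higher than the plywood board on which the parts stand at the start.
- pad_b_top (a point): One of four equal white nylon discs, 80 mm diameter, standing in a straight row 94 mm apart on a low black rack (92 x 384 mm, 12 mm high); this one is second from the left of the row as seen from the robot. It is fixed, 5 mm thick. The point is the centre of its flat top; z up; the row runs along y of this frame. The tops of the pads lie 7 mm higher than the plywood board on which the parts stand at the start.
- pad_c_top (a point): One of four equal white nylon discs, 80 mm diameter, standing in a straight row 94 mm apart on a low black rack (92 x 384 mm, 12 mm high); this one is third from the left of the row as seen from the robot. It is fixed, 5 mm thick. The point is the centre of its flat top; z up; the row runs along y of this frame. The tops of the pads lie 7 mm higher than the plywood board on which the parts stand at the start.
- pad_d_top (a point): One of four equal white nylon discs, 80 mm diameter, standing in a straight row 94 mm apart on a low black rack (92 x 384 mm, 12 mm high); this one is at the right end (-y) of the row as seen from the robot. It is fixed, 5 mm thick. The point is the centre of its flat top; z up; the row runs along y of this frame. The tops of the pads lie 7 mm higher than the plywood board on which the parts stand at the start.
- micrometer_base (a point): The outside micrometer: blue C-shaped frame with a bright barrel, clamped in a dark cast-iron stand (base 100 x 75 mm, whole thing about 240 mm long and 125 mm high, 2.6 kg). It stands just beyond one end of the row of pads, about 165 mm from the end pad: at some starts the left end, at others the right. The point is the centre of the underside of the stand; the barrel points along +x of this frame.
- tin_base (a point): A yellow tin, 75 mm diameter, 78 mm high, with a brush and pencils in it up to 125 mm high; it stands just beyond the other end of the row. The point is the centre of its underside. To be left alone.
Mind the look-alikes: they are no part of the job. Leave any green or turquoise look-alike of the part that bears pin_center alone.

How it is judged:
At the end, for the whole second after the job is handed in: Counted from the end of the row where the micrometer stands, the four pads carry pin, bush, sleeve and spacer in that order, each upright (within 0.08 rad), resting on the pad with its axis within 12 mm of the pad's centre, and still (((horizontal distance between micrometer_base and pad_a_top below 0.27 m and horizontal distance between pin_center and pad_a_top below 0.012 m and z of pin_center in the frame of pad_a_top between 0.019 and 0.027 m and horizontal distance between bush_center and pad_b_top below 0.012 m and z of bush_center in the frame of pad_b_top between 0.032 and 0.04 m and horizontal distance between sleeve_center and pad_c_top below 0.012 m and z of sleeve_center in the frame of pad_c_top between 0.025 and 0.033 m and horizontal distance between spacer_center and pad_d_top below 0.012 m and z of spacer_center in the frame of pad_d_top between 0.012 and 0.02 m) or (horizontal distance between micrometer_base and pad_d_top below 0.27 m and horizontal distance between pin_center and pad_d_top below 0.012 m and z of pin_center in the frame of pad_d_top between 0.019 and 0.027 m and horizontal distance between bush_center and pad_c_top below 0.012 m and z of bush_center in the frame of pad_c_top between 0.032 and 0.04 m and horizontal distance between sleeve_center and pad_b_top below 0.012 m and z of sleeve_center in the frame of pad_b_top between 0.025 and 0.033 m and horizontal distance between spacer_center and pad_a_top below 0.012 m and z of spacer_center in the frame of pad_a_top between 0.012 and 0.02 m)) and angle between each of pin_center, bush_center, sleeve_center, spacer_center's own z axis and vertical below 0.08 rad and linear speed of each of pin, bush, sleeve, spacer below 0.02 m/s); the robot touches nothing.
It fails at once if a part is tipped over (leans more than 0.5 rad) (angle between any of pin_center, bush_center, sleeve_center, spacer_center's own z axis and vertical above 0.5 rad).
It fails at once if a part is dropped (falls freely by more than about 20 mm) ((contact force between pin and the fingers below 0.05 N and linear speed of pin above 0.65 m/s) or (contact force between bush and the fingers below 0.05 N and linear speed of bush above 0.65 m/s) or (contact force between sleeve and the fingers below 0.05 N and linear speed of sleeve above 0.65 m/s) or (contact force between spacer and the fingers below 0.05 N and linear speed of spacer above 0.65 m/s)).
It fails at once if the micrometer or the yellow tin is moved by more than 15 mm (distance of any of micrometer_base, tin_base from where it was at the start of the episode above 0.015 m).
It also fails if it takes over 115 s, if anything falls off the work surface, if the arm or the gripper's body presses on something with over 40 N, if the wrist force passes 120 N, or if a joint passes its speed limit or range.

## Robot

A 7-joint arm with a two-finger parallel gripper is mounted at the origin on the work surface. World frame = base frame: x ahead of the robot, y to its left, z up, the work surface at z = 0. Lengths are in m, angles in rad, forces in N, time in s.
With the tool pointing down it reaches from about 0.425 to 0.8 m from the base axis. Payload 8.3 kg.
Tool frame: the origin (TCP) lies between the finger pads; the fingertips stand 17 mm ahead of it and the grasp point (between the pads) lies 2 mm behind it; z points along the fingers, y is the direction in which the jaws open and shut (so a half turn about z gives the same grasp; the last joint's range is limited). The gripper opens to 85 mm and grips with 20 to 120 N. Pads are 22 mm wide; open, the fingers measure 114 mm over their backs; the gripper's body (76 mm by 85 mm) begins 54 mm behind the grasp point. The pads swing forward as they close: fully open they stand 13 mm farther back than shut.
Start: joints at [1.103, 0.383, 0.016, 1.37, -0.006, 1.388, -0.046], TCP at [0.246, -0.574, 0.248] pointing down, gripper open.
Joint ranges: [-2.95, 2.95], [-0.25, 2.06], [-1.52, 1.56], [0.18, 2.33], [-1.44, 4.58], [0.02, 2.06], [-3.01, 3.01]. Speed limits (rad/s): [2.39, 2.39, 3.01, 3.01, 3.14, 3.14, 3.14].

## Interface

Orientations are given as a unit quaternion [x, y, z, w].
In Python, from workcell import move_ptp, movel, move_joints, open_jaws, gripper_close, hold, inverse_kinematics, sense, get_image, get_calibration, MotionError, job_done gives the robot as it stands. Calls block until the motion is done:
- move_ptp(position, orientation): joint-space move of the TCP to a pose.
- movel(position, frame=None, vel=0.15, contact_N=None): straight line of the TCP; frame=None keeps the orientation; vel is the mean speed in m/s. With contact_N (N) it stops when the force on the tool has changed by that much, and returns True; else False.
- move_joints(angles): joint-space move.
- open_jaws() and gripper_close(grasp_force=None): open the fingers fully, or close them until they stop; grasp_force is the grip in N (None keeps the last).
- hold(seconds).
- inverse_kinematics(position, orientation): joint angles nearest the present ones, or None.
- sense(): the state.
- get_image(name): name is "side" or "top"; returns (picture, depth): 384x512x3 uint8, red, green, blue; 384x512 float32, m along the optical axis (not along the pixel's ray), 0 where there is no reading.
- get_calibration(name): a dict with "fx", "fy", "cx", "cy" (pixels), "R" (3x3) and "t" (3): a world point X has camera coordinates R X + t. Camera axes: x right, y down, z forward; pixel columns grow to the right and rows downward; lengths in m; the calibration is good to about 2 mm. A picture is of the moment at which its call begins. get_calibration takes no time and is no camera call.
A pose or a line that the arm cannot do raises MotionError and nothing moves.
- job_done(): hands the job in, once; it reports no verdict.
The state is a dict: "t": time; "joints": joint angles; "qvel": joint speeds; "joint_efforts": joint torques, N m; "tool_pos": TCP position; "tcp_rot": TCP orientation; "force": force on the tool from outside, world axes, zero at the start; "wrist_torque": the same for the moment, N m; "gripper_width": finger opening in m.
Only numpy, scipy, OpenCV 4.12 (cv2) and the standard library are available. Lean on these libraries where they do the work, as an engineer would, in place of code of your own. Each camera call takes 0.05 s, during which the arm holds its last target. There are 200 camera calls.

## Working session

There is one attempt and no reset: what is moved stays moved. The work goes in short steps, each a Python script; the robot and the scene stay as the last script left them, time stands still between calls to the robot, and variables do not carry over. Pictures are saved under pics/ and viewed, about 12 in all and at most 16, crops included, and the job is handed in when it is done.

```bash
mkdir -p pics; ls
python3 - <<'E'
from workcell import *
import cv2,numpy as np
for n in("top","side"):
    im,d=get_image(n); cv2.imwrite(f"pics/{n}0.png",im[:,:,::-1]); np.save(f"pics/{n}0.npy",d)
    c=get_calibration(n); print(n,c, (d==0).mean())
print(sense())
E
```

```text
pics
top {'fx': 453.92633348406395, 'fy': 453.92633348406395, 'cx': 256.74485691426486, 'cy': 186.1912049251745, 'R': array([[ 0.01109884, -0.99992735,  0.00470308],
       [-0.96753755, -0.01192669, -0.25244571],
       [ 0.25248347, -0.00174855, -0.96759963]]), 't': array([-0.01061575,  0.52062898,  1.02259583])} 0.004063924153645833
side {'fx': 449.7610909543839, 'fy': 449.7610909543839, 'cx': 253.7115354470077, 'cy': 190.40026727643075, 'R': array([[ 0.98394735, -0.17820538, -0.00951134],
       [-0.11968691, -0.61943147, -0.77587351],
       [ 0.1323732 ,  0.76455706, -0.6308168 ]]), 't': array([-0.49295185,  0.10796089,  1.03499701])} 0.0039011637369791665
{'t': 0.1, 'joints': array([ 1.10309051,  0.384194  ,  0.01636738,  1.37107846, -0.00629142,
        1.38822443, -0.04651286]), 'qvel': array([ 0.00097347, -0.00303379,  0.00103044, -0.00320694, -0.00133453,
        0.00176055, -0.00091933]), 'joint_efforts': array([ 2.74012556e-03, -6.29137444e+01,  8.46712366e-01, -3.72760463e+01,
        1.66586431e-02,  1.04520158e-02,  6.21620370e-05]), 'tool_pos': array([ 0.24601035, -0.57406225,  0.2473406 ]), 'tcp_rot': array([ 9.79580009e-01,  2.01052594e-01, -2.04054365e-04, -9.04702221e-04]), 'force': array([-0.68640929, -0.30658269,  0.22450791]), 'wrist_torque': array([-0.01927815,  0.02411924,  0.02854783]), 'gripper_width': 0.08563941311735024}
```

View pics/top0.png

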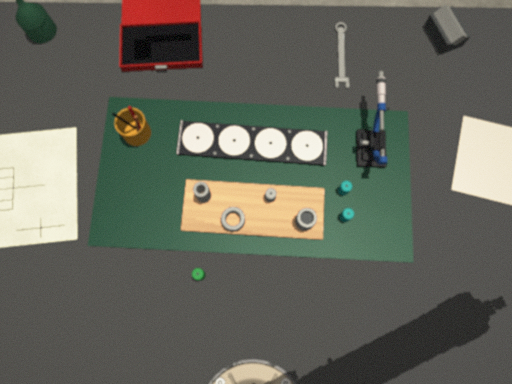

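View pics/side0.png

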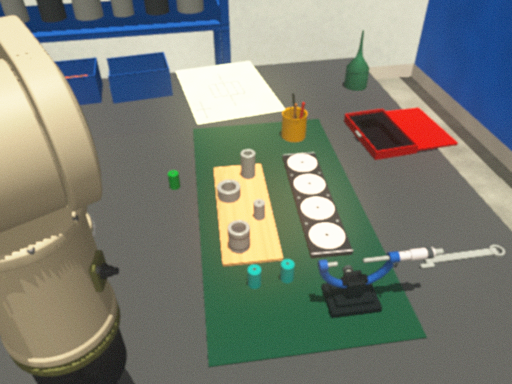

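The micrometer stands at the right end (-y), near (375,140) in the top view, so pad_d (307,145) gets the pin, c the bush, b the sleeve and a the spacer. There are four pin-like candidates: bare steel at (270,194), turquoise at (346,187) and (347,214), and green at (198,274). Only (270,194) is steel and on the plywood. I'll measure next and confirm with a crop.

```bash
cat > vis.py <<'E'
from workcell import *
import cv2,numpy as np
def cloud(n,im=None,d=None):
    if d is None: im,d=get_image(n)
    c=get_calibration(n); v,u=np.mgrid[:384,:512]
    P=np.stack([(u-c["cx"])/c["fx"]*d,(v-c["cy"])/c["fy"]*d,d],-1)
    return (P-c["t"])@c["R"],im,d      # R^T (P-t), row form
def topfit(W,xy,r,h0,H,tol=.006):
    "circle centre of the points near the top face (z~h0+H) around xy; refined with known outer radius"
    m=(abs(W[...,2]-(h0+H))<tol)&(np.hypot(W[...,0]-xy[0],W[...,1]-xy[1])<r+.015)
    p=W[m][:,:2].astype(np.float32)
    if len(p)<5: return None
    c,R=cv2.minEnclosingCircle(p); return np.r_[c,R,p.mean(0),len(p),np.median(W[m][:,2])]
E
python3 - <<'E'
from vis import *
D={}
for n in("top","side"):
    im=cv2.imread(f"pics/{n}0.png"); D[n]=cloud(n,im,np.load(f"pics/{n}0.npy"))
W=D["top"][0]; np.set_printoptions(precision=4,suppress=True)
print("pads"); im=D["top"][1]
m=(im.min(2)>170).astype(np.uint8)
nn,l,s,ce=cv2.connectedComponentsWithStats(m)
for i in range(1,nn):
    if 300<s[i,4]<3000:
        w=W[l==i]; print(ce[i],s[i,4],np.median(w,0),w.mean(0),cv2.minEnclosingCircle(w[:,:2].astype(np.float32)))
bd=[np.median(W[v-3:v+4,u-3:u+4,2]) for u,v in((210,225),(300,192),(265,225))]; print("board z",bd)
b=np.median(bd)
parts=dict(pin=((270,194),.014,.046),bush=((201,188),.019,.072),sleeve=((306,215),.024,.058),spacer=((233,216),.029,.032))
for k,((u,v),r,H) in parts.items():
    w=W[v-12:v+13,u-12:u+13].reshape(-1,3); w=w[w[:,2]>b+H-.012]; g=np.median(w[:,:2],0)
    print(k,"guess",g)
    for n in D: print("  ",n,topfit(D[n][0],g,r,b,H))
for u,v in((346,187),(347,214),(130,120),(365,150),(380,100),(380,75)): print((u,v),np.median(W[v-2:v+3,u-2:u+3].reshape(-1,3),0))
a=cv2.resize(D["top"][1][165:245,175:365],None,fx=4,fy=4,interpolation=2)
c=cv2.resize(D["side"][1][140:290,200:320],None,fx=2.1,fy=2.1,interpolation=2)
o=np.zeros((a.shape[0]+c.shape[0],max(a.shape[1],c.shape[1]),3),np.uint8);o[:a.shape[0],:a.shape[1]]=a;o[a.shape[0]:,:c.shape[1]]=c
o=cv2.resize(o,None,fx=.9,fy=.9);cv2.imwrite("pics/crop1.png",o)
E
```

```text
pads
[197.4104 137.3815] 692 [0.6607 0.1493 0.0197] [0.6589 0.1488 0.026 ] ((0.47308987379074097, 0.08190486580133438), 0.2427305281162262)
[233.7553 140.01  ] 703 [0.6553 0.0558 0.0197] [0.6541 0.0558 0.0229] ((0.47041359543800354, 0.03211800009012222), 0.2275245189666748)
[270.1138 142.7275] 712 [ 0.6489 -0.0374  0.0198] [ 0.6474 -0.0375  0.0243] ((0.46891894936561584, -0.021350590512156487), 0.22414609789848328)
[306.6404 145.3357] 712 [ 0.6429 -0.1319  0.0198] [ 0.642  -0.1312  0.0227] ((0.46511486172676086, -0.07081128656864166), 0.2299085557460785)
board z [np.float64(0.012336317955205475), np.float64(0.013607412429917205), np.float64(0.012459257539150906)]
pin guess [ 0.504  -0.0367]
   top [  0.506   -0.0368   0.0143   0.5053  -0.0369 103.       0.0582]
   side [ 0.5062 -0.0394  0.0148  0.5055 -0.0417 90.      0.057 ]
bush guess [0.5064 0.1282]
   top [  0.5074   0.1289   0.0195   0.507    0.1283 136.       0.0842]
   side [ 0.5066  0.1263  0.0201  0.5076  0.1245 93.      0.0825]
sleeve guess [ 0.4454 -0.1215]
   top [  0.4459  -0.1216   0.0245   0.4447  -0.122  188.       0.0703]
   side [  0.4462  -0.125    0.0247   0.445   -0.127  200.       0.0689]
spacer guess [0.448  0.0524]
   top [  0.4472   0.053    0.0292   0.446    0.053  278.       0.0442]
   side [  0.4477   0.0504   0.0302   0.4461   0.0483 204.       0.043 ]
(346, 187) [ 0.5262 -0.2221  0.0489]
(347, 214) [ 0.4589 -0.2224  0.049 ]
(130, 120) [0.7063 0.3267 0.0208]
(365, 150) [ 0.6283 -0.279   0.0275]
(380, 100) [ 0.7234 -0.2963  0.1223]
(380, 75) [ 0.791  -0.302   0.1202]
```

View pics/crop1.png

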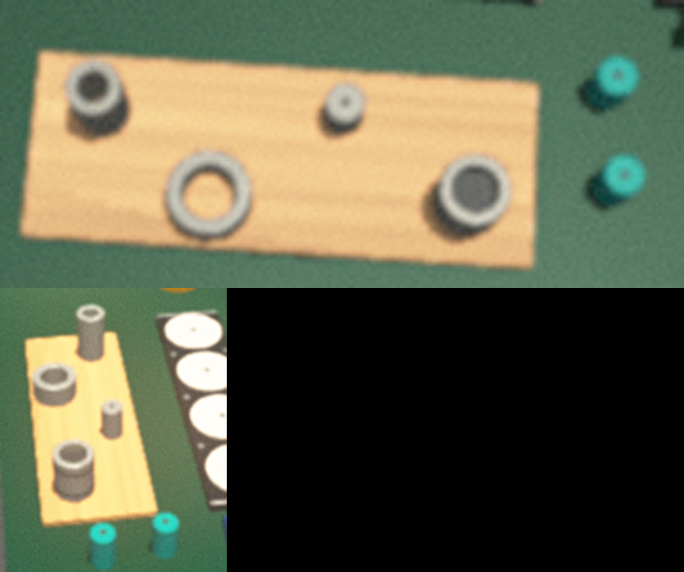

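The crop confirms it: the bare steel pin is on the plywood, with the bush top left, the spacer ring, and the grooved sleeve. The turquoise look-alikes are off the board. The depth data agree with the part heights (board z≈0.0125, pads z≈0.0195). I'll start with the pin.

```bash
cat > job.py <<'E'
from vis import *
ZB,ZP,ZT=.0125,.0195,.20
PADS=dict(a=(.6607,.1487),b=(.6550,.0549),c=(.6488,-.0389),d=(.6429,-.1327))   # mean of line fit
PART=dict(pin=((.506,-.0378),.026,'d'),bush=((.507,.1278),.042,'c'),sleeve=((.446,-.1231),.034,'b'),spacer=((.4475,.0519),.020,'a'))
row=np.subtract(PADS['a'],PADS['d']); al=np.arctan2(-row[0],row[1])  # jaws across the row
def quat():
    j=sense()["joints"]
    best=None
    for s in(0,np.pi):
        th=(al+np.pi/2+s)/2         # tool y at angle al: axis at half angle
        q=[np.cos(th),np.sin(th),0,0]
        ok=[inverse_kinematics([*p,.2],q) for p in list(PADS.values())+[v[0] for v in PART.values()]]
        if all(o is not None for o in ok):
            m=max(abs(o[6]) for o in ok)
            if best is None or m<best[0]: best=(m,q)
    print("max j7",best[0]); return best[1]
def carry(name,q,force=60):
    xy,g,pad=PART[name]; P=PADS[pad]
    move_ptp([*xy,ZT],q)
    movel([*xy,ZB+g+.0],vel=.12); gripper_close(force)
    s=sense(); print(name,"t",s["t"],"w",s["gripper_width"],"tcp",s["tool_pos"])
    movel([*xy,ZT],vel=.15); print(" lift force",sense()["force"],sense()["gripper_width"])
    move_ptp([*P,ZT],q); movel([*P,ZP+g+.012],vel=.12); hold(.2)
    c=movel([*P,ZP+g-.005],vel=.02,contact_N=4)
    s=sense(); print(" contact",c,s["tool_pos"],"expect z",ZP+g,"F",s["force"])
    open_jaws(); movel([*P,ZT],vel=.15); print(" t",sense()["t"],sense()["gripper_width"])
E
python3 - <<'E'
from job import *
np.set_printoptions(precision=4,suppress=True)
q=quat(); print(q); np.save("q.npy",q)
carry("pin",q)
for n in("top","side"):
    im,d=get_image(n); cv2.imwrite(f"pics/{n}1.png",im[:,:,::-1])
    print(n,topfit(cloud(n,im,d)[0],PADS['d'],.014,ZP,.046))
E
```

```text
max j7 0.5829843909919841
[np.float64(0.7290846941865445), np.float64(0.6844234863758789), 0, 0]
pin t 4.3167 w 0.026534960135594376 tcp [ 0.5063 -0.0378  0.0388]
 lift force [ 0.0004  0.6071 -2.2823] 0.026515435762266518
 contact True [ 0.6428 -0.1327  0.0459] expect z 0.0455 F [-0.2694  0.2832  5.9203]
 t 10.1833 0.08509519758698877
top [ 0.6413 -0.1315  0.0136  0.6402 -0.1292 78.      0.0657]
side [  0.6423  -0.1343   0.0147   0.6413  -0.1361 103.       0.0639]
```

View pics/side1.png

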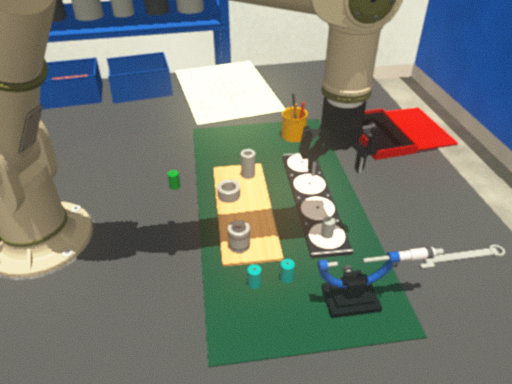

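The pin stands upright on pad d, at (328,228) in the side view, near the pad centre. Next, the other three, stopping if any grip width or contact is off.

Run:
```python
from job import *
np.set_printoptions(precision=4,suppress=True)
q=np.load("q.npy")
for k,r,H in(("bush",.019,.072),("sleeve",.024,.058),("spacer",.029,.032)):
    carry(k,q)
    P=PADS[PART[k][2]]; ok=0
    for n in("top","side"):
        f=topfit(cloud(n)[0],P,r,ZP,H); print("  ",n,f,"pad",P); ok|=f is not None and np.hypot(*(f[:2]-P))<.01
    if not ok: print("STOP"); break
else:
    move_ptp([.48,-.30,.30],q)
for n in("top","side"):
    im,d=get_image(n); cv2.imwrite(f"pics/{n}2.png",im[:,:,::-1]); np.save(f"pics/{n}2.npy",d)
```

```text
bush t 13.3 w 0.034860658702332376 tcp [0.5074 0.1278 0.055 ]
 lift force [ 0.3776 -0.8845 -4.3655] 0.034137319749070284
 contact True [ 0.6488 -0.0389  0.0621] expect z 0.0615 F [-0.3041 -0.4635  4.5736]
 t 18.9333 0.08546626807984015
   top [ 0.6452 -0.034   0.0173  0.6428 -0.0269 31.      0.0895] pad (0.6488, -0.0389)
   side [  0.6479  -0.0407   0.0203   0.6478  -0.0418 117.       0.0896] pad (0.6488, -0.0389)
sleeve t 21.8167 w 0.04430090034635966 tcp [ 0.446  -0.1232  0.0471]
 lift force [ 0.5744  0.0211 -5.9712] 0.044228284355453236
 contact True [0.6549 0.0549 0.0543] expect z 0.053500000000000006 F [-0.7612 -0.7409  6.0549]
 t 27.75 0.08530881156406613
   top [ 0.6392  0.0598  0.0177  0.6365  0.0596 47.      0.077 ] pad (0.655, 0.0549)
   side [  0.6524   0.0528   0.0256   0.6533   0.0513 132.       0.0756] pad (0.655, 0.0549)
spacer t 30.65 w 0.053299325911335044 tcp [0.4477 0.0518 0.0333]
 lift force [ 0.55    0.7513 -4.2316] 0.053065304950082465
 contact True [0.6606 0.1487 0.0405] expect z 0.0395 F [-0.9571 -0.3295  4.448 ]
 t 36.6667 0.08541175316557688
   top [  0.6602   0.1491   0.0297   0.6579   0.1468 233.       0.0512] pad (0.6607, 0.1487)
   side [  0.6595   0.1477   0.0301   0.6597   0.1449 164.       0.0501] pad (0.6607, 0.1487)
```

View pics/side2.png

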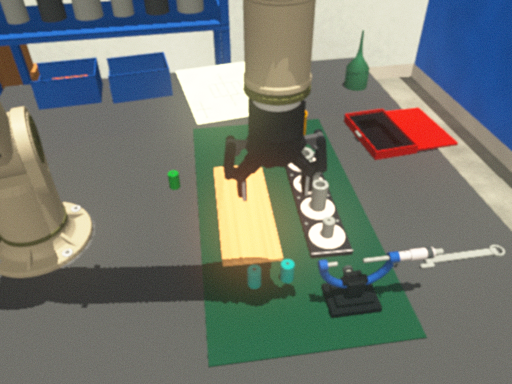

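View pics/top2.png

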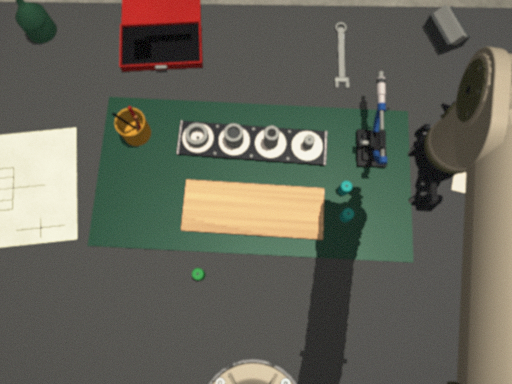

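The top view shows all four parts on their pads: spacer (197,137), sleeve (234,135), bush (270,137), pin (307,143). The micrometer and tin look unmoved. One last check of the numbers and an enlarged crop before handing in.

Run:
```python
from job import *
np.set_printoptions(precision=4,suppress=True)
im=cv2.imread("pics/top2.png");W=cloud("top",im,np.load("pics/top2.npy"))[0];W0=cloud("top",im,np.load("pics/top0.npy"))[0]
for k,p,r,H in(("pin","d",.014,.046),("bush","c",.019,.072),("sleeve","b",.024,.058),("spacer","a",.029,.032)):
    f=topfit(W,PADS[p],r,ZP,H); print(k,f[:3],"off mm",(f[:2]-PADS[p])*1e3,"top z-exp mm",(f[6]-ZP-H)*1e3)
a=cv2.imread("pics/top0.png").astype(int)
for n,(y0,y1,x0,x1) in dict(tin=(100,148,108,155),mic=(68,172,352,392)).items():
    print(n,"mean colour diff",abs(a-im)[y0:y1,x0:x1].mean(),"depth diff",np.median(abs(W-W0)[y0:y1,x0:x1]))
cv2.imwrite("pics/crop2.png",cv2.resize(im[110:175,170:335],None,fx=4,fy=4,interpolation=2))
print(sense()["t"])
```

```text
pin [ 0.6423 -0.1316  0.0142] off mm [-0.5989  1.0503] top z-exp mm -0.35441679196519804
bush [ 0.6482 -0.0372  0.0191] off mm [-0.6144  1.6602] top z-exp mm -0.18548216545385965
sleeve [0.6537 0.0563 0.0242] off mm [-1.3283  1.426 ] top z-exp mm -0.40053541581778346
spacer [0.6599 0.1507 0.0297] off mm [-0.7734  1.9544] top z-exp mm -0.11844982581396546
tin mean colour diff 3.486258865248227 depth diff 0.0009144135242026841
mic mean colour diff 3.510657051282051 depth diff 0.0009096943001057414
38.6667
```

View pics/crop2.png

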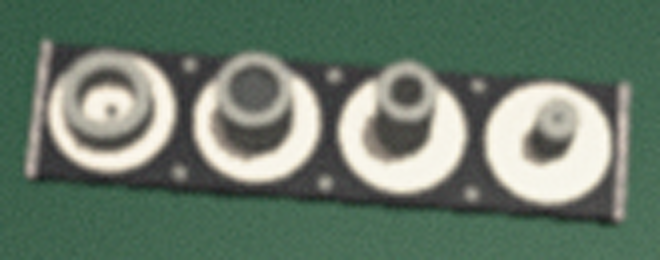

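The crop shows spacer, sleeve, bush and pin upright and centred; the shift towards the top of the picture is perspective from their height.

```bash
python3 -c "
from workcell import *
print(job_done())"
```

```text
the job is handed in; nothing more can be done
None
```

All four parts are standing on their pads and the job is handed in. The micrometer was at the right end, so the pin went on pad d, the bush on c, the sleeve on b and the spacer on a. The robot's clock read about 39 s at the last check.

- **Placement:** in the last top view each part is within about 2.2 mm of its pad centre. Part tops are within 0.4 mm of the expected height, so they are seated and upright.
- **Left alone:** the pictures show no sign that the micrometer or the tin moved. I did not touch the turquoise or green look-alikes.
- **Disagreements:** the top and side cameras differed by about 2–3.5 mm in y when first measuring the parts, so I used their mean. Two top-view checks taken mid-job, for the bush and the sleeve, were off by about 6 mm and 16 mm with only 31 and 47 points. I put that down to the arm blocking the view; the side view at the time and the unobstructed top view afterwards showed both parts within 3.5 mm of their pad centres.

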